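# Flip the station marker to measured and log it

## Task

The hardness test at the blue station is finished: with a fingertip, push the paddle of the blue marker up and over its pivot until it lies fully down on the other side, green face up. Then press the green key on the key pad to log it. Only touch and push: do not pick anything up, leave the yellow marker's paddle, the red key and the other things on the bench as they are, and do not press the green key before the paddle is over.

Things in the scene. Friction and masses are not known exactly. Their poses are not given: they have to be found in the camera images.
- marker_blue: Flip marker: blue stand screwed to the bench, the one to flip. Origin: centre of its underside on the bench; only position and yaw vary. Base 100 (x) x 86 (y) x 12 mm. Two cheeks, 22 (x) x 7 mm at y = +-37.5 mm, rise to 85 mm and hold a level axle along y, 75 mm straight above the origin. Its paddle: 5 mm thick, 60 mm wide (y), from 6 to 92 mm off the axle, overhanging freely.
- paddle_blue (a joint): Angle of the blue paddle. 0: level, pointing to the stand's -x (towards the robot), red face up; grows as the free edge rises; pi: level, pointing to +x, green face up. Hard stops at 0 and pi. Friction hinge (0.06 N m, outweighs the 60 g paddle): it stays at any angle where it is left and never falls by itself. Starts at 0 to 0.3.
- paddle_blue_edge (a point): Middle of the free edge of the blue marker's paddle, 92 mm from the axle, half way through the thickness.
- marker_yellow: Flip marker: yellow stand screwed to the bench, to be left alone. Origin: centre of its underside on the bench; only position and yaw vary. Base 100 (x) x 86 (y) x 12 mm. Two cheeks, 22 (x) x 7 mm at y = +-37.5 mm, rise to 85 mm and hold a level axle along y, 75 mm straight above the origin. Its paddle: 5 mm thick, 60 mm wide (y), from 6 to 92 mm off the axle, overhanging freely.
- paddle_yellow (a joint): Angle of the yellow paddle. 0: level, pointing to the stand's -x (towards the robot), red face up; grows as the free edge rises; pi: level, pointing to +x, green face up. Hard stops at 0 and pi. Friction hinge (0.06 N m, outweighs the 60 g paddle): it stays at any angle where it is left and never falls by itself. Starts at 0 to 0.3.
- paddle_yellow_edge (a point): Middle of the free edge of the yellow marker's paddle.
- keypad: Loose cream key pad on a rubber foot, 90 (x) x 150 (y) x 33 mm, 0.9 kg. Origin: centre of its underside; stands level, only position and yaw vary. Two round keys on top, each in a black housing: green at y = +40 mm, red at y = -40 mm in its frame.
- key_green_top (a point): Centre of the top of the green round key, 26 mm in diameter, 51 mm above the bench and 6 mm proud of its 42 mm housing; pressed straight down, it springs back.
- key_green (a joint): Travel of the green key, m: 0 up, 0.006 fully down (5 N).
- key_red (a joint): Travel of the red key, m: 0 up. To be left alone.
- puck_steel: Loose steel specimen disc, 44 mm in diameter, 20 mm tall; origin under its centre. Bystander.
- puck_brass: Loose brass specimen disc, 38 mm in diameter, 18 mm tall; origin under its centre. Bystander.
- jar: Amber jar with black cap, 60 mm in diameter, 75 mm tall; origin under its centre. Bystander.
- brush: Brush lying on the bench; origin under its middle. Bystander.
- test_block: Loose steel block, 60 x 60 x 15 mm; origin under its centre. Bystander.
- dish: White bowl, 90 mm in diameter, 20 mm tall; origin under its centre. Bystander.
There are look-alikes about, which are no part of the job. There is more than one size of the marker_blue; the job needs the larger. What is shaped like the keypad but turquoise is not meant.

How it is judged:
By the outcome, as a careful person would: the job done as asked, in the order asked, and still so for the second after the job is handed in, with the robot touching nothing.
It also fails if it takes over 54 s, if anything falls off the work surface, if the arm or the gripper's body presses on something with over 40 N, if the wrist force passes 120 N, or if a joint passes its speed limit or range.

## Robot

A 6-joint arm with a two-finger parallel gripper is mounted at the origin on the work surface. World frame = base frame: x ahead of the robot, y to its left, z up, the work surface at z = 0. Lengths are in m, angles in rad, forces in N, time in s.
With the tool pointing down it reaches from about 0.375 to 0.9 m from the base axis. Payload 3.1 kg.
Tool frame: the origin (TCP) lies between the finger pads; the fingertips stand 19 mm ahead of it and the grasp point (between the pads) is the TCP; z points along the fingers, y is the direction in which the jaws open and shut (so a half turn about z gives the same grasp; the last joint's range is limited). The gripper opens to 85 mm and grips with 20 to 120 N. Pads are 22 mm wide; open, the fingers measure 114 mm over their backs; the gripper's body (76 mm by 85 mm) begins 54 mm behind the grasp point. The pads swing forward as they close: fully open they stand 13 mm farther back than shut.
Start: joints at [-1.312, 0.527, 1.433, -0, 1.181, -0.178], TCP at [0.264, -0.566, 0.25] pointing down, gripper open.
Joint ranges: [-3.08, 3.08], [-0.75, 2.2], [0.22, 2.44], [-1.43, 4.57], [0, 2.65], [-2.85, 2.85]. Speed limits (rad/s): [2.79, 2.79, 3.14, 3.14, 3.14, 3.14].

## Interface

Orientations are given as a unit quaternion [x, y, z, w].
In Python, from station import manip, optics, job gives the robot as it stands.
- The arm moves only by the shell command python3 -m inch 'ROWS' [OPENING] [FORCE]. ROWS is JSON, one flat list of numbers, 4 for each row, row after row: the shift along the world's x, y, z in cm, then the turn about the world's z in rad. A call has 1 to 20 rows; each row shifts and turns the commanded pose from where the row before left it; what a row does not reach is not made up. A row lasts 1/8 s, in which the tool goes at most 62.5 mm and 10.7 degrees, less where a joint would pass 70% of its speed; a pose out of reach is approached as far as the arm can. A call with a gripper value outside its range is refused whole. OPENING is the opening in per cent of the stroke, from 0 (shut) to 100 (fully open), set as the call begins (- or left out, the last holds). The fingers move at their own pace and stop on an object; FORCE is the grip in N (left out, the last holds). Time passes only in rows, so rows that do not move let the fingers close. It gives the time, the measured TCP pose, the force and the opening at its end, in the units of the state.
- manip.sense(): the state, without advancing time (a new reading comes with each control period).
- optics.snapshot(name): name is "scene" or "top"; returns (picture, depth): 420x560x3 uint8, red, green, blue; 420x560 float32, m along the optical axis (not along the pixel's ray), 0 where there is no reading.
- optics.camera_model(name): a dict with "mtx" (3x3 intrinsics, pixels), "camera_from_world" (4x4, takes a point from world to camera coordinates). Camera axes: x right, y up, looking along -z (the intrinsics and any distortion apply to the point x, -y, -z); pixel columns grow to the right and rows downward; lengths in m; the calibration is good to about 2 mm. A picture is of the moment at which its call begins. camera_model takes no time and is no camera call.
- job.sign_off(): hands the job in, once; it reports no verdict.
The state is a dict: "t": time; "q": joint angles; "qd": joint speeds; "tau": joint torques, N m; "tcp_pos": TCP position; "tool_rot": TCP orientation; "force": force on the tool from outside, world axes, zero at the start; "ft_torque": the same for the moment, N m; "finger_gap": opening from 0.0 (shut) to 1.0 (fully open).
Only numpy, scipy, OpenCV 4.12 (cv2) and the standard library are available. Lean on these libraries where they do the work, as an engineer would, in place of code of your own. Each camera call takes 0.05 s, during which the arm holds its last target.

## Working session

There is one attempt and no reset: what is moved stays moved. The work goes in short steps, Python scripts to look and compute and a shell command to move; the robot and the scene stay as the last step left them, time stands still between calls to the robot, and variables do not carry over. Pictures are saved under pics/ and viewed, and the job is handed in when it is done.

```bash
mkdir -p pics; ls
cat > h.py <<'E'
import numpy as np, cv2
from station import manip, optics, job
def snap(n,tag):
    p,d=optics.snapshot(n); np.savez(f'pics/{tag}.npz',p=p,d=d); cv2.imwrite(f'pics/{tag}.png',p[:,:,::-1]); return p,d
def px2w(n,u,v,depth=None,z=None):
    m=optics.camera_model(n); K=np.array(m['mtx']);T=np.linalg.inv(np.array(m['camera_from_world']))
    r=np.array([(u-K[0,2])/K[0,0],-(v-K[1,2])/K[1,1],-1.])
    if depth is not None: return T[:3,:3]@(r*depth)+T[:3,3]
    R=T[:3,:3]@r; s=(z-T[2,3])/R[2]; return T[:3,3]+s*R
def w2px(n,P):
    m=optics.camera_model(n); K=np.array(m['mtx']);T=np.array(m['camera_from_world'])
    c=T[:3,:3]@np.array(P)+T[:3,3]; return K[0,0]*c[0]/-c[2]+K[0,2], K[1,1]*-c[1]/-c[2]+K[1,2]
def crop(tag,u0,v0,u1,v1,s,out):
    p=cv2.imread(f'pics/{tag}.png')[v0:v1,u0:u1]; cv2.imwrite(f'pics/{out}.png',cv2.resize(p,None,fx=s,fy=s,interpolation=cv2.INTER_CUBIC))
E
python3 - <<'E'
from h import *
print(manip.sense())
snap('scene','s0');snap('top','t0')
print({k:optics.camera_model('top')[k] for k in optics.camera_model('top')})
E
```

```text
pics
{'t': 0.0, 'q': array([-1.31249800e+00,  5.28447260e-01,  1.43392574e+00,  2.18522328e-06,
        1.18141184e+00, -1.78498928e-01]), 'qd': array([ 0.00051161, -0.00216433,  0.00045887, -0.00016578, -0.00043993,
        0.00086359]), 'tau': array([ 1.50678297e-04, -4.42347729e+01, -1.78026742e+01, -1.84504352e-04,
        8.38697248e-03, -3.56645359e-06]), 'tcp_pos': array([ 0.26424836, -0.56562818,  0.24933775]), 'tool_rot': array([ 9.76245168e-01,  2.16666034e-01, -4.27127135e-05, -1.09526333e-03]), 'force': array([ 1.13309236, -0.36880309, -0.32450847]), 'ft_torque': array([-0.01284378,  0.0134794 , -0.04244326]), 'finger_gap': 1.0018439839545896}
{'mtx': array([[511.51268628,   0.        , 276.79914587],
       [  0.        , 511.51268628, 209.67296712],
       [  0.        ,   0.        ,   1.        ]]), 'camera_from_world': array([[ 0.01732618, -0.99978576,  0.0113241 , -0.01950354],
       [ 0.99474473,  0.01837966,  0.10072291, -0.55410131],
       [-0.10090947,  0.00951945,  0.99485007, -1.67250643],
       [ 0.        ,  0.        ,  0.        ,  1.        ]])}
```

View pics/t0.png

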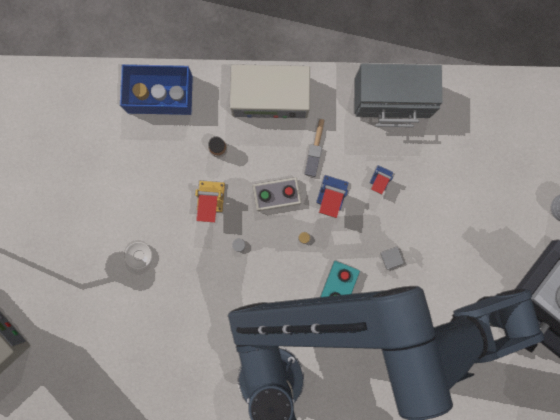

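View pics/s0.png

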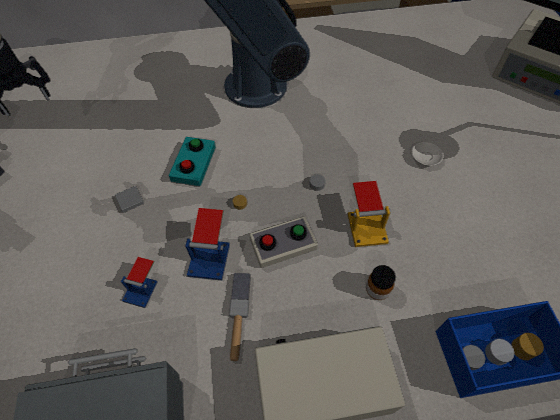

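The top view shows two blue markers, at (333,195) and (381,180). The one at (333,195) is clearly larger, so it is the one to flip. The cream key pad is at (277,195), with its green key at (265,196). The turquoise look-alike is at (341,285). I'll confirm this in a crop.

Run:
```python
from h import *
crop('t0',240,160,400,260,5,'t0c'); crop('s0',110,180,330,310,3.6,'s0c')
```

```text
(no output)
```

View pics/t0c.png

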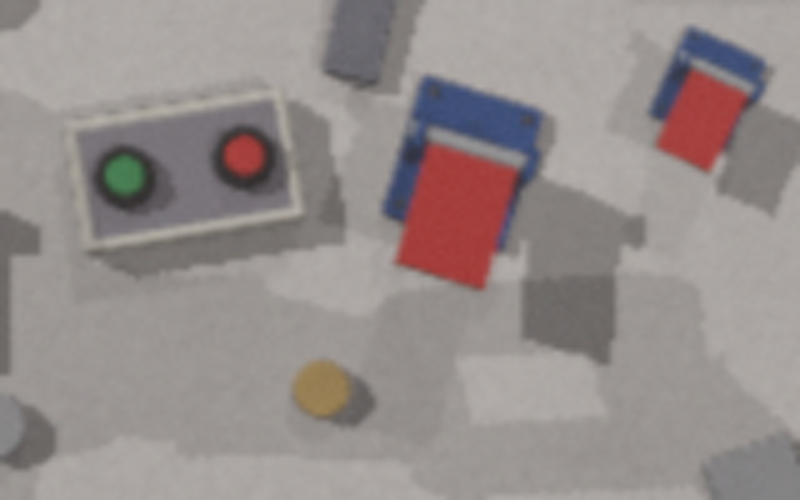

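View pics/s0c.png

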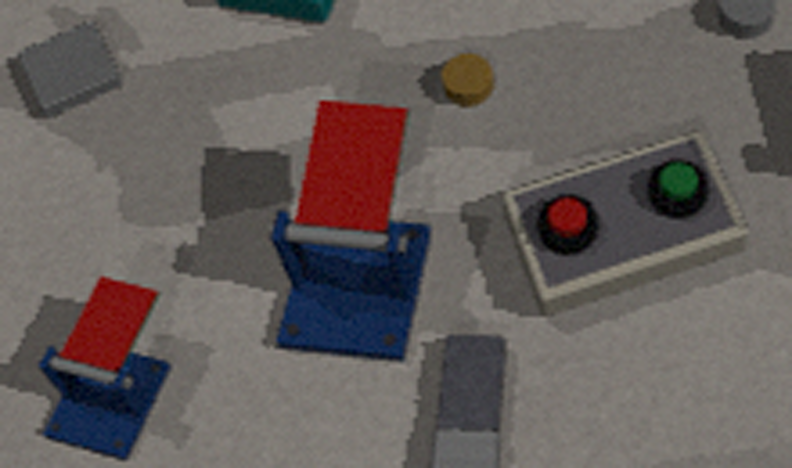

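The larger blue marker is confirmed at top pixel (333,195): its base is about 24 px wide, against 16 px for the small one. Its red face is up. Next I'll measure it with depth.

```bash
cat > meas.py <<'E'
from h import *
def pts(n,tag,mask):
    z=np.load(f'pics/{tag}.npz'); d=z['d']; vs,us=np.nonzero(mask&(d>0)); return np.array([px2w(n,u,v,depth=d[v,u]) for u,v in zip(us,vs)])
E
python3 - <<'E'
from meas import *
np.set_printoptions(precision=4,suppress=True)
for n,tag,box in (('top','t0',(312,178,348,222)),('scene','s0',(186,205,228,250))):
    z=np.load(f'pics/{tag}.npz');p=z['p'].astype(int)
    m=(p[...,0]>130 if n=='scene' else p[...,0]>140)&(p[...,1]<90)
    b=np.zeros_like(m);b[box[1]:box[3],box[0]:box[2]]=1;m&=b.astype(bool)
    m=cv2.erode(m.astype(np.uint8),np.ones((3,3)))>0
    P=pts(n,tag,m);c=P.mean(0);U,S,V=np.linalg.svd(P-c)
    print(n,len(P),c,'normal',V[2],S/np.sqrt(len(P)))
for q in [(325.6,186.4),(345,192.6)]: print('axle',px2w('top',*q,z=.08))
for q in [(319.4,212.6),(337.4,218)]: print('edge z.09',px2w('top',*q,z=.09))
for q in [(325,175.2),(348.2,182)]: print('basefar',px2w('top',*q,z=.012))
# scene
cs=lambda u,v:(110+u/3.6,180+v/3.6)
for q in [(320,102),(407,108)]: print('s edge .09',px2w('scene',*cs(*q),z=.09))
for q in [(290,232),(385,242)]: print('s axle',px2w('scene',*cs(*q),z=.08))
for q in [(278,347),(405,358)]: print('s basefar',px2w('scene',*cs(*q),z=.012))
for q in [(125,173)]: print('green',px2w('top',240+q[0]/5,160+q[1]/5,z=.051))
print('green s',px2w('scene',*cs(679,179),z=.051))
print('red',px2w('top',240+245/5,160+155/5,z=.051),px2w('scene',*cs(568,214),z=.051))
print('brass',px2w('top',240+322/5,160+388/5,z=.018))
for q in [(66,124),(278,90),(301,213),(86,248)]: print('pad',px2w('top',240+q[0]/5,160+q[1]/5,z=.033))
z=np.load('pics/t0.npz');d=z['d']
print('green d',px2w('top',265,194.6,depth=d[195,265]))
E
```

```text
top 346 [ 0.5742 -0.1822  0.0875] normal [ 0.2344 -0.0511  0.9708] [0.0222 0.0144 0.0035]<stdin>:8: RuntimeWarning: Mean of empty slice.
  ret = ret.dtype.type(ret / rcount)
Traceback (most recent call last):
numpy.linalg.LinAlgError: 1-dimensional array given. Array must be at least two-dimensional
```

Run:
```python
from meas import *
np.set_printoptions(precision=4,suppress=True)
z=np.load('pics/s0.npz');p=z['p'].astype(int);print(p[225,207],z['d'][225,207],z['d'][220:230,207])
m=(p[...,0]>p[...,1]*2.5)&(p[...,0]>100)
b=np.zeros_like(m);b[205:245,186:228]=1;m=cv2.erode((m&b).astype(np.uint8),np.ones((3,3)))>0
P=pts('scene','s0',m);c=P.mean(0);U,S,V=np.linalg.svd(P-c);print(len(P),c,V[2])
for q in [(325.6,186.4),(345,192.6)]: print('axle',px2w('top',*q,z=.08))
for q in [(319.4,212.6),(337.4,218)]: print('edge z.097',px2w('top',*q,z=.097))
for q in [(325,175.2),(348.2,182)]: print('basefar',px2w('top',*q,z=.012))
cs=lambda u,v:(110+u/3.6,180+v/3.6)
for q in [(320,102),(407,108)]: print('s edge .097',px2w('scene',*cs(*q),z=.097))
for q in [(290,232),(385,242)]: print('s axle',px2w('scene',*cs(*q),z=.08))
for q in [(278,347),(405,358)]: print('s basefar',px2w('scene',*cs(*q),z=.012))
for q in [(125,173)]: print('green',px2w('top',240+q[0]/5,160+q[1]/5,z=.051))
print('green s',px2w('scene',*cs(679,179),z=.051))
print('red',px2w('top',240+245/5,160+155/5,z=.051),px2w('scene',*cs(568,214),z=.051))
print('brass',px2w('top',240+322/5,160+388/5,z=.018))
for q in [(66,124),(278,90),(301,213),(86,248)]: print('pad',px2w('top',240+q[0]/5,160+q[1]/5,z=.033))
z=np.load('pics/t0.npz');d=z['d']
print('green d',px2w('top',265,194.6,depth=d[195,265]))
```

```text
[127  22  17] 0.9847897 [0.9874 0.9879 0.9815 0.9853 0.9827 0.9848 0.9835 0.981  0.98   0.9799]
712 [ 0.5734 -0.1835  0.0887] [ 0.2051 -0.0603  0.9769]
axle [ 0.6278 -0.1659  0.08  ]
axle [ 0.6087 -0.229   0.08  ]
edge z.097 [ 0.5405 -0.145   0.097 ]
edge z.097 [ 0.5243 -0.2026  0.097 ]
basefar [ 0.6762 -0.1707  0.012 ]
basefar [ 0.6545 -0.2494  0.012 ]
s edge .097 [ 0.5268 -0.1993  0.097 ]
s edge .097 [ 0.5415 -0.1422  0.097 ]
s axle [ 0.6127 -0.2261  0.08  ]
s axle [ 0.6304 -0.1662  0.08  ]
s basefar [ 0.6592 -0.2492  0.012 ]
s basefar [ 0.6813 -0.1665  0.012 ]
green [0.6011 0.0303 0.051 ]
green s [0.5998 0.0322 0.051 ]
red [ 0.6146 -0.0485  0.051 ] [ 0.6138 -0.0462  0.051 ]
brass [ 0.4637 -0.1031  0.018 ]
pad [0.6356 0.0705 0.033 ]
pad [ 0.6612 -0.0704  0.033 ]
pad [ 0.5789 -0.0868  0.033 ]
pad [0.5529 0.0554 0.033 ]
green d [0.6017 0.0304 0.047 ]
```

Both cameras agree:

| Item | Value |
|---|---|
| Stand origin | about (0.619, -0.196) |
| Stand yaw | about -0.27 |
| Paddle angle | about 0.22 |
| Paddle edge | about (0.533, -0.172), z about 0.095 |
| Green key | about (0.600, 0.031) |

Distance from axle to edge and the 80 mm key spacing also check out. I'll move to a point in front of the edge with the fingers shut.

```bash
python3 -m inch '[1.67,2.88,0,-0.05,1.67,2.88,0,-0.05,1.67,2.88,0,-0.05,1.67,2.88,0,-0.05,1.67,2.88,0,-0.05,1.67,2.88,0,-0.05,1.67,2.88,0,-0.05,1.67,2.88,0,-0.05,1.67,2.88,0,-0.05,1.67,2.88,0,-0.05,1.67,2.88,0,-0.05,1.67,2.88,0,-0.05,1.67,2.88,0,-0.05,1.67,2.88,0,-0.057,0,0,0,0]' 0 40
```

```text
t: 1.98
tcp_pos: [0.4986, -0.1612, 0.25]
tool_rot: [0.991, -0.133, -0.0, -0.0]
force: [-0.5, -1.9, -0.8]
finger_gap: 0.0
```

```bash
python3 -m inch '[0,0,-3,0,0,0,-3,0,0,0,-3,0,0,0,-3,0,0,-0.1,-3,0,0,0,0,0,0,0,0,0]'
python3 - <<'E'
from h import *
snap('scene','s1');crop('s1',150,120,310,280,3.75,'s1c')
E
```

```text
t: 2.85
tcp_pos: [0.4985, -0.1648, 0.1009]
tool_rot: [0.991, -0.135, 0.0, 0.0]
force: [1.0, -0.3, -0.3]
finger_gap: 0.0
```

View pics/s1c.png

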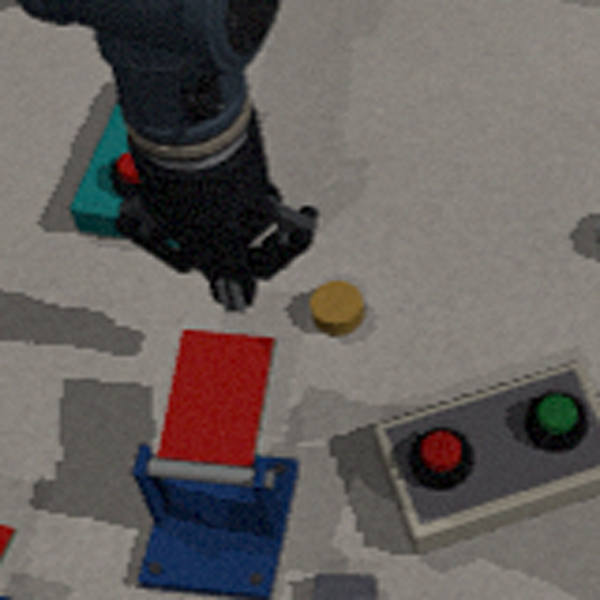

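The shut fingertips at crop (233,295) are in line with the middle of the paddle's free edge (182–272, 335). I'll advance gently until they touch.

```bash
python3 -m inch '[0.96,-0.27,0,0,0.77,-0.21,0,0,0,0,0,0]'; python3 -m inch '[0.3,-0.08,0,0,0,0,0,0]';  python3 -m inch '[0.3,-0.08,0,0,0,0,0,0]'
```

```text
t: 3.28
tcp_pos: [0.517, -0.1695, 0.1009]
tool_rot: [0.991, -0.134, 0.001, 0.0]
force: [0.3, 0.5, -0.9]
finger_gap: -0.001
t: 3.52
tcp_pos: [0.5186, -0.1697, 0.1003]
tool_rot: [0.991, -0.135, 0.0, 0.0]
force: [-0.1, -0.5, 0.3]
finger_gap: 0.0
t: 3.78
tcp_pos: [0.5212, -0.1703, 0.1002]
tool_rot: [0.991, -0.135, -0.0, -0.0]
force: [-0.4, 0.9, 0.7]
finger_gap: -0.001
```

```bash
python3 -m inch '[0.3,-0.08,0,0,0,0,0,0]'; python3 -m inch '[0.3,-0.08,0,0,0,0,0,0]';  python3 -m inch '[0.3,-0.08,0,0,0,0,0,0]'
python3 - <<'E'
from h import *
snap('scene','s2');crop('s2',170,160,250,220,8,'s2c')
E
```

```text
t: 4.03
tcp_pos: [0.5215, -0.1702, 0.0996]
tool_rot: [0.991, -0.134, -0.004, -0.001]
force: [-5.1, 1.1, 2.1]
finger_gap: -0.002
t: 4.28
tcp_pos: [0.5215, -0.1701, 0.099]
tool_rot: [0.991, -0.134, -0.007, -0.002]
force: [-11.3, -0.2, 3.8]
finger_gap: 0.0
t: 4.53
tcp_pos: [0.5217, -0.17, 0.0983]
tool_rot: [0.991, -0.134, -0.011, -0.002]
force: [-15.7, 0.1, 2.9]
finger_gap: 0.001
```

View pics/s2c.png

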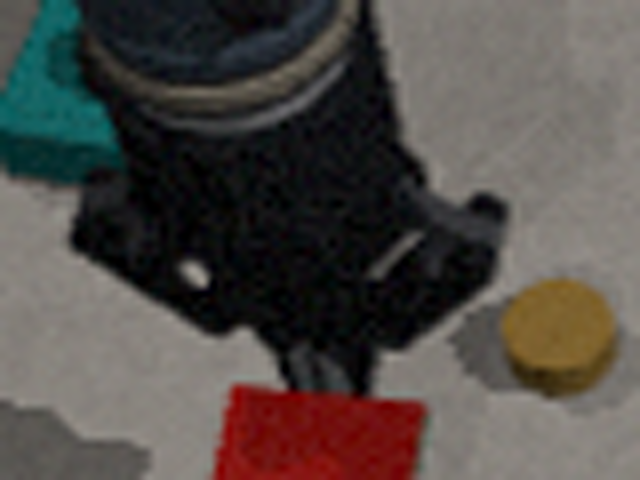

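The fingertips touch at about 5 to 16 N and the edge is locked, as expected at this shallow angle. I'll drag the edge up along its arc using friction.

```bash
python3 -m inch '[0.1,-0.03,0.5,0,0.1,-0.03,0.5,0,0,0,0,0]'; python3 -m inch '[0.15,-0.04,0.5,0,0.15,-0.04,0.5,0,0,0,0,0]'
python3 - <<'E'
from h import *
snap('scene','s3');crop('s3',150,120,250,220,6,'s3c')
E
```

```text
t: 4.95
tcp_pos: [0.5241, -0.1707, 0.1088]
tool_rot: [0.991, -0.134, -0.01, -0.002]
force: [-14.6, -0.2, 5.2]
finger_gap: -0.0
t: 5.32
tcp_pos: [0.5278, -0.1718, 0.1192]
tool_rot: [0.991, -0.134, -0.009, -0.002]
force: [-14.5, -0.7, 6.5]
finger_gap: 0.001
```

View pics/s3c.png

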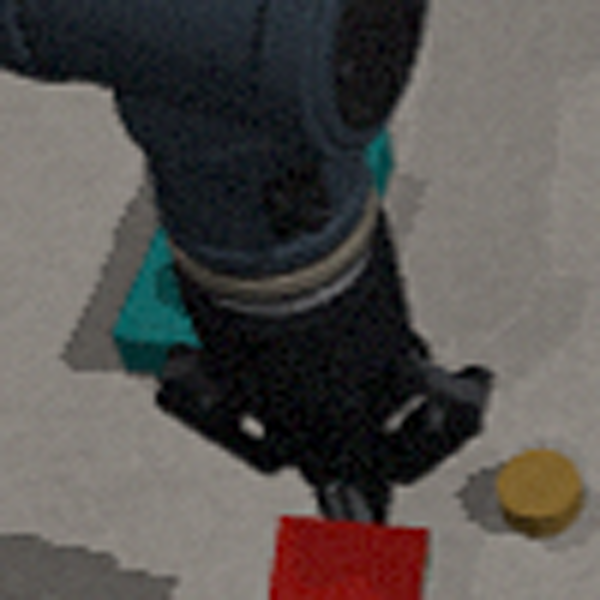

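It is sticking: 6.5 mm of travel in x for 20 mm in z fits the arc to about 0.45 rad. I'll carry on.

```bash
python3 -m inch '[0.43,-0.12,0.81,0,0.5,-0.14,0.76,0,0.57,-0.16,0.7,0,0.64,-0.18,0.64,0,0,0,0,0]'; python3 -m inch '[0.7,-0.19,0.56,0,0.74,-0.2,0.48,0,0.79,-0.22,0.38,0,0.83,-0.23,0.28,0,0,0,0,0]'
python3 - <<'E'
from h import *
snap('scene','s4');crop('s4',150,120,250,240,5,'s4c')
E
```

```text
t: 6.0
tcp_pos: [0.557, -0.1804, 0.1501]
tool_rot: [0.991, -0.135, 0.0, 0.0]
force: [-1.4, 0.2, 2.3]
finger_gap: -0.001
t: 6.62
tcp_pos: [0.5889, -0.1892, 0.1667]
tool_rot: [0.991, -0.135, 0.001, 0.0]
force: [1.0, 0.2, 0.2]
finger_gap: -0.003
```

View pics/s4c.png

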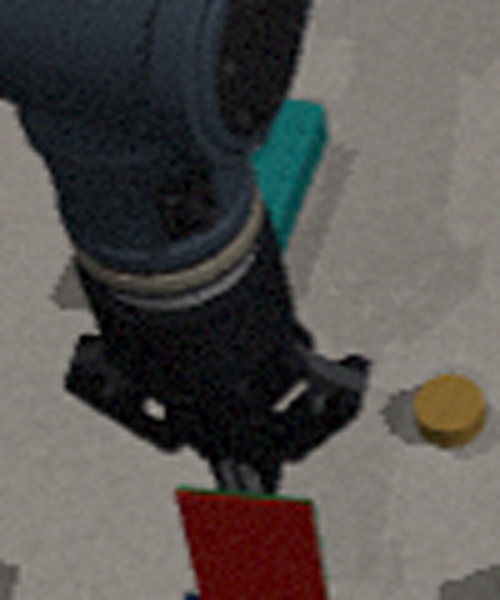

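The paddle is near vertical: the green top edge shows at crop (245,492), and the force is low. Next I'll push it over the top and down the other side.

```bash
python3 -m inch '[1.2,-0.33,-0.2,0,1.2,-0.33,-0.2,0,1.45,-0.4,-0.3,0,1.45,-0.4,-0.7,0,1.16,-0.32,-0.9,0,0,0,0,0]'; python3 -m inch '[0.87,-0.24,-1,0,0.58,-0.16,-1,0,0.39,-0.11,-1,0,0,0,0,0]'
python3 - <<'E'
from h import *
snap('scene','s5');crop('s5',150,180,250,300,5,'s5c')
E
```

```text
t: 7.42
tcp_pos: [0.6526, -0.2065, 0.1419]
tool_rot: [0.991, -0.135, -0.001, -0.0]
force: [-0.7, -0.4, -0.2]
finger_gap: 0.005
t: 7.92
tcp_pos: [0.6702, -0.2114, 0.1119]
tool_rot: [0.991, -0.135, -0.001, -0.0]
force: [-0.8, -0.1, 0.3]
finger_gap: -0.001
```

View pics/s5c.png

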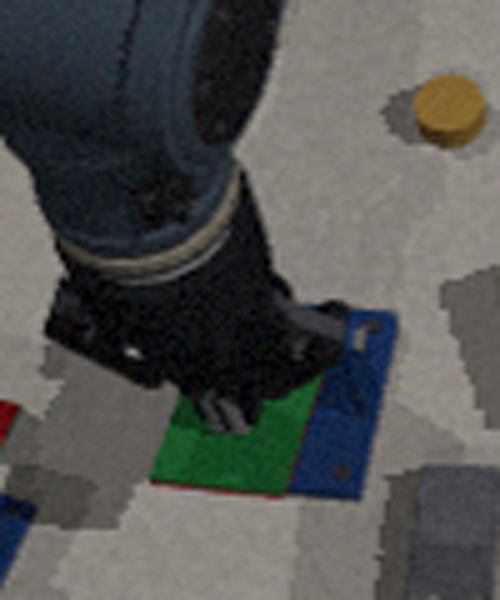

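The paddle is over with its green face up, centred around crop (235,450), but still slightly raised. I'll press it down to its stop.

```bash
python3 -m inch '[0.2,-0.05,-0.6,0,0.1,0,-0.6,0,0,0,0,0]'; python3 -m inch '[0,0,-0.5,0,0,0,0,0]'; python3 -m inch '[0,0,-0.5,0,0,0,0,0]'; python3 -m inch '[0,0,-0.3,0,0,0,0,0]'
```

```text
t: 8.35
tcp_pos: [0.6733, -0.2119, 0.1008]
tool_rot: [0.991, -0.135, -0.0, -0.0]
force: [0.1, -0.1, 0.4]
finger_gap: 0.002
t: 8.6
tcp_pos: [0.6738, -0.2122, 0.0966]
tool_rot: [0.991, -0.135, 0.0, 0.0]
force: [0.4, -0.8, 2.3]
finger_gap: 0.003
t: 8.85
tcp_pos: [0.6739, -0.2122, 0.0962]
tool_rot: [0.991, -0.135, 0.001, 0.0]
force: [-6.7, 3.3, 20.4]
finger_gap: -0.004
t: 9.1
tcp_pos: [0.674, -0.2122, 0.0959]
tool_rot: [0.991, -0.134, 0.001, 0.001]
force: [-10.1, 4.0, 31.0]
finger_gap: 0.001
```

It is solidly on the stop: the tip stands at z = 0.077 m against 0.0775 expected, and the force rises steeply. I'll lift off and check with both cameras while moving over to the key pad.

```bash
python3 -m inch '[0,0,2,0,0,0,3,0,0,0,3,0,0,0,2,0,-0.61,2.04,0,0,-0.61,2.04,0,0,-0.61,2.04,0,0,-0.61,2.04,0,0,-0.61,2.04,0,0,-0.61,2.04,0,0,-0.61,2.04,0,0,-0.61,2.04,0,0,-0.61,2.04,0,0,-0.61,2.04,0,0,-0.61,2.04,0,0,-0.61,2.04,0,0,0,0,0,0]'
python3 - <<'E'
from h import *
snap('scene','s6');snap('top','t6');crop('s6',130,160,350,320,3.6,'s6c');crop('t6',240,100,400,260,3.75,'t6c')
E
```

```text
t: 11.22
tcp_pos: [0.5995, 0.0345, 0.1884]
tool_rot: [0.991, -0.133, -0.0, -0.0]
force: [0.0, -0.4, 0.6]
finger_gap: -0.002
```

View pics/s6c.png

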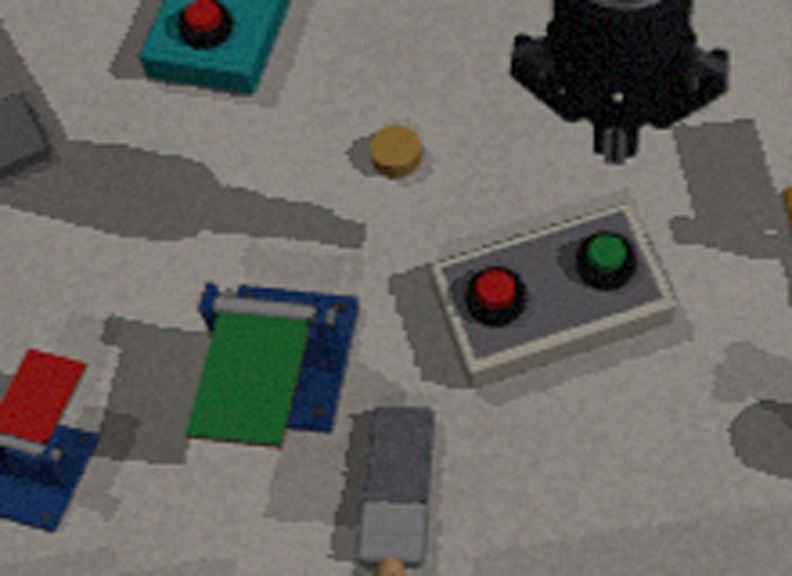

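View pics/t6c.png

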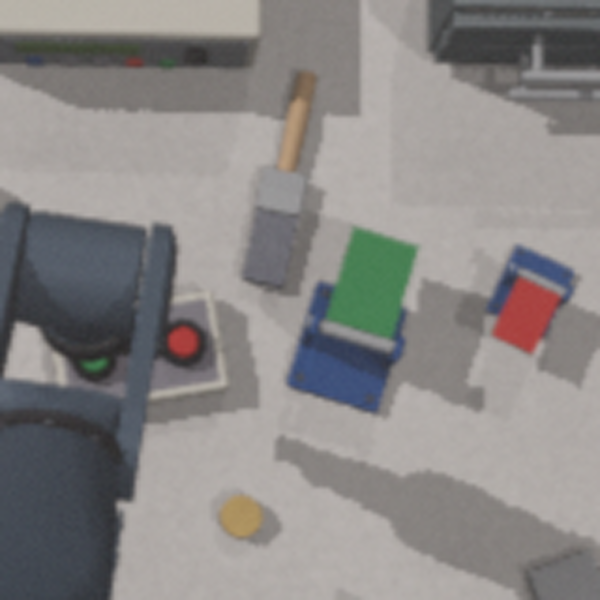

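Run:
```python
from meas import *
np.set_printoptions(precision=4,suppress=True)
for n,tag,box in (('top','t6',(320,155,355,195)),('scene','s6',(180,245,218,285))):
    p=np.load(f'pics/{tag}.npz')['p'].astype(int)
    m=(p[...,1]>p[...,0]*1.6)&(p[...,1]>p[...,2]*1.4)&(p[...,1]>50)
    b=np.zeros_like(m);b[box[1]:box[3],box[0]:box[2]]=1;m=cv2.erode((m&b).astype(np.uint8),np.ones((3,3)))>0
    P=pts(n,tag,m);c=P.mean(0);V=np.linalg.svd(P-c)[2];print(n,len(P),c,V[2])
print(px2w('scene',130+607/3.6,160+251/3.6,z=.051))
print(manip.sense()['tcp_pos'])
```

```text
top 302 [ 0.6655 -0.2088  0.077 ] [-0.0154 -0.0081 -0.9998]
scene 771 [ 0.6665 -0.2105  0.0783] [0.0013 0.001  1.    ]
[0.5998 0.0322 0.051 ]
[0.6006 0.0328 0.1885]
```

The paddle lies level: its normal is vertical within 0.02 and its top is at z = 0.077–0.078. The key is at (0.600, 0.032) and the tool is above it, so I'll press it gently.

```bash
python3 -m inch '[0,-0.1,-3,0,0,0,-3,0,0,0,-3,0,0,0,-2,0,0,0,0,0,0,0,0,0]'; python3 -m inch '[0,0,-0.6,0,0,0,-0.3,0,0,0,0,0]'; python3 -m inch '[0,0,-0.3,0,0,0,0,0,0,0,0,0]'
```

```text
t: 12.08
tcp_pos: [0.6012, 0.0311, 0.079]
tool_rot: [0.991, -0.135, 0.001, 0.0]
force: [0.4, 0.5, 0.5]
finger_gap: 0.002
t: 12.45
tcp_pos: [0.6016, 0.0314, 0.0702]
tool_rot: [0.991, -0.135, 0.002, 0.0]
force: [1.1, -0.9, 3.3]
finger_gap: -0.002
t: 12.82
tcp_pos: [0.6017, 0.0314, 0.068]
tool_rot: [0.991, -0.135, 0.002, 0.0]
force: [0.4, -1.3, 10.6]
finger_gap: 0.003
```

```bash
python3 -m inch '[0,0,-0.2,0,0,0,0,0,0,0,0,0]'
python3 - <<'E'
from h import *
snap('scene','s7');crop('s7',250,180,350,260,8,'s7c')
E
```

```text
t: 13.2
tcp_pos: [0.6017, 0.0314, 0.0678]
tool_rot: [0.991, -0.134, 0.002, 0.0]
force: [-1.9, -1.3, 20.5]
finger_gap: -0.0
```

View pics/s7c.png

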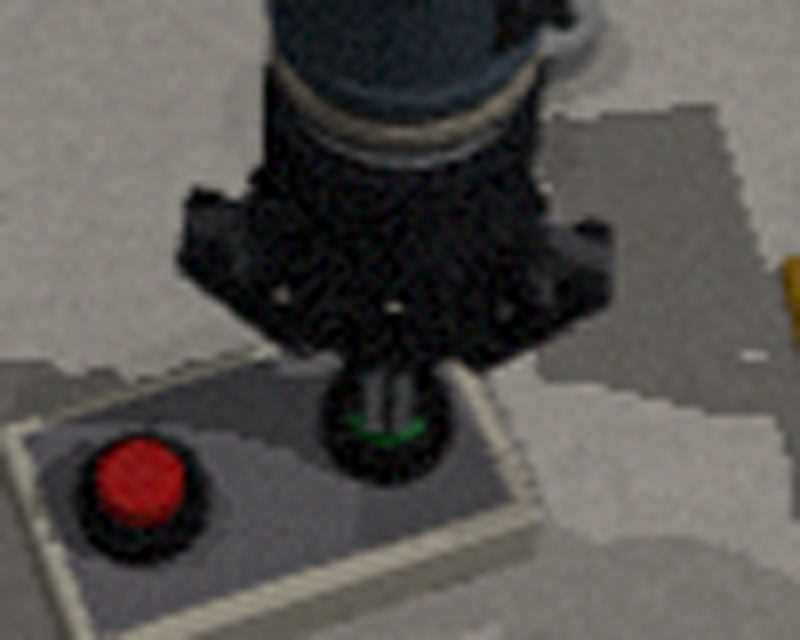

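The stop is solid at 20 N, but the TCP is at 0.0678 where I expect 0.064 for a full press. I'll compare with the unpressed picture before trusting this.

Run:
```python
from meas import *
np.set_printoptions(precision=4,suppress=True)
a=[cv2.resize(cv2.imread(f'pics/{t}.png')[215:250,280:320],None,fx=10,fy=10,interpolation=cv2.INTER_CUBIC) for t in('s6','s7')]
cv2.imwrite('pics/cmp.png',np.hstack(a))
for t in('s6','s7'):
    z=np.load(f'pics/{t}.npz');p=z['p'].astype(int)
    m=(p[...,1]>p[...,0]*1.6)&(p[...,1]>p[...,2]*1.4)&(p[...,1]>45);b=np.zeros_like(m);b[215:245,285:315]=1;m&=b
    P=pts('scene',t,m);print(t,len(P),np.median(P,0),np.percentile(P[:,2],[10,50,90]))
    vs,us=np.nonzero(m);print('rows',vs.min(),vs.max(),us.min(),us.max())
    # pad deck
    P=np.array([px2w('scene',u,v,depth=z['d'][v,u]) for u in range(276,284) for v in range(240,247)]);print('deck',np.median(P,0))
```

```text
s6 80 [0.6009 0.0311 0.0556] [0.0524 0.0556 0.0575]
rows 225 234 293 303
deck [ 0.6195 -0.0189  0.0349]
s7 9 [0.6093 0.0333 0.0475] [0.0454 0.0475 0.0503]
rows 232 235 294 302
deck [ 0.6193 -0.0187  0.0343]
```

View pics/cmp.png

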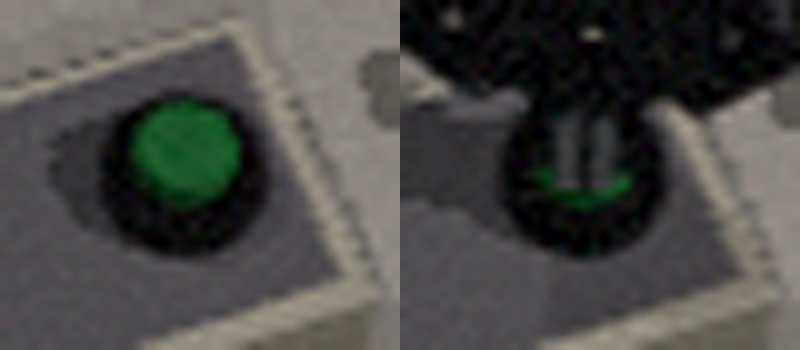

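The depth and force data agree that the key is fully down. Its top dropped from z of about 0.055 to 0.048, and the force was about 3 N part-way, then rose hard above 10 N. The pad just reads 2–4 mm taller than nominal. I'll release straight up and do the last check.

```bash
python3 -m inch '[0,0,1,0,0,0,2,0,0,0,4,0,0,0,4,0,-1,4,2,0,-1,4,2,0,-1,4,0,0,0,0,0,0,0,0,0,0]'
python3 - <<'E'
from meas import *
np.set_printoptions(precision=4,suppress=True)
p,d=snap('scene','s8');snap('top','t8')
z=np.load('pics/s8.npz');p=z['p'].astype(int)
m0=(p[...,1]>p[...,0]*1.6)&(p[...,1]>p[...,2]*1.4)&(p[...,1]>45)
for box in ((285,215,315,245),(180,245,218,285)):
    b=np.zeros_like(m0);b[box[1]:box[3],box[0]:box[2]]=1
    P=pts('scene','s8',m0&b);print(len(P),np.median(P,0))
E
```

```text
t: 14.38
tcp_pos: [0.5695, 0.1517, 0.2136]
tool_rot: [0.991, -0.134, -0.001, 0.0]
force: [0.4, -0.1, -0.4]
finger_gap: 0.001
82 [0.6016 0.0308 0.0555]
910 [ 0.6669 -0.2102  0.0782]
```

View pics/s8.png

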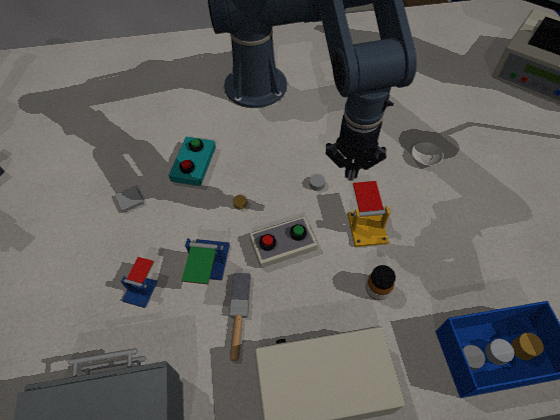

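The blue paddle lies green face up at (199,265). The green key is back up at (299,231). The yellow marker, the other bystanders and the key pad are where they were, and the arm is clear of everything.

```bash
python3 -c "
from station import job
print(job.sign_off())"
```

```text
the job is handed in; nothing more can be done
None
```

The larger blue marker's paddle now lies fully down on the other side, green face up, and I then pressed the green key. The job is handed in, with the robot's clock at about 14.5 s.

- **Paddle:** I dragged its free edge up with the shut fingertips, pushed it over the top, and pressed it down until the force reached 31 N. Before the key press, both cameras showed it level at z of about 0.077–0.078 m, and it still lay at that height after the arm withdrew.
- **Green key:** I pressed it to a hard stop at 20.5 N and it sprang back when released.
- **Rest of the bench:** In the last scene picture, the yellow marker, red key, key pad and bystanders look unmoved, and the arm touches nothing.
- **One disagreement:** the key bottomed out with the tool about 4 mm higher than the nominal sizes predict. The camera depth also reads its top 4–5 mm above nominal. The depth drop on pressing (about 8 mm, few pixels) and the rise in force both indicate a full press.

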